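Roll the specimen holder under the bench magnifier, yellow face up

ROBOT

A 6-joint arm with a two-finger parallel gripper is mounted at the origin on the work surface. World frame = base frame: x ahead of the robot, y to its left, z up, the work surface at z = 0. Lengths are in m, angles in rad, forces in N, time in s.
With the tool pointing down it reaches from about 0.25 to 0.775 m from the base axis. Payload 4 kg.
Tool frame: the origin (TCP) lies on the centre line of the jaws, within the pads' length; the fingertips stand 14 mm ahead of it and the grasp point (between the pads) lies 5 mm behind it (robot.tcp_to_tips is the distance from the TCP to the fingertips, in m); z points along the fingers, y is the line along which they close (so a half turn about z gives the same grasp; the last joint's range is limited). The gripper opens to 94 mm and grips with 3 to 60 N. Pads are 16 mm wide; open, the fingers measure 119 mm over their backs; the gripper's body (75 mm by 177 mm) begins 78 mm behind the grasp point.
Start: joints at [-0.103, 0.087, 1.371, -0, 1.684, -0.103], TCP at [0.55, -0, 0.22] pointing down, gripper open.
Joint ranges: [-3.1, 3.1], [-0.76, 2.03], [0.27, 2.55], [-1.08, 4.22], [0.17, 2.65], [-2.57, 2.57]. Speed limits (rad/s): [2.79, 2.79, 3.14, 3.14, 3.14, 3.14].

INTERFACE

Orientations are given as [roll, pitch, yaw] about the fixed x, y, z axes, in that order (R = Rz(yaw) Ry(pitch) Rx(roll)).
In Python, from bench import robot gives the robot as it stands.
- The arm moves only by the tool carry_out, never from a script. Its argument "increments" is a list of rows, each a list of 3 entries, a list of its own where there are three numbers: the closure in counts, from 0 (fully open) to 255 (shut), then the shift along the tool's x, y, z in mm, then the turn about the tool's z in degrees. In form: [[fingers, [dx, dy, dz], twist], ...]. A call has 1 to 8 rows; each row shifts and turns the commanded pose from where the row before left it, along the tool's axes as they then stand; what a row does not reach is not made up. A row lasts 1/10 s, in which the tool goes at most 50 mm and 8.59 degrees, less where a joint would pass 70% of its speed; a pose out of reach is approached as far as the arm can. A call with a gripper value outside its range is refused whole. The fingers move at their own pace and stop on an object; the grip force is fixed at half the most. Time passes only in rows, so rows that do not move let the fingers close. It gives the time, the measured TCP pose, the force, the opening and the grip force at its end, in the units of the state.
- robot.get_obs(): the state, without advancing time (a new reading comes with each control period).
- robot.snapshot(name): name is "scene" or "side" or "wrist"; returns the picture (400x640x3 uint8, blue, green, red); there is no depth.
- robot.get_calibration(name): a dict with "vfov" (degrees; the focal length in pixels is half the picture's height over the tangent of half this angle, whatever the lens; pixels are square), "cx", "cy" (the principal point, pixels), "k1" (the pictures are not rectified: a ray, as slopes to the right and down, at radius r is drawn at 1 + k1 r^2 times it, then the intrinsics apply), "T" (4x4, takes a point from camera to world coordinates). Camera axes: x right, y down, z forward; pixel columns grow to the right and rows downward; lengths in m; the calibration is good to about 2 mm. A picture is of the moment at which its call begins: read the wrist's pose just before it. get_calibration takes no time and is no camera call; for the wrist camera it gives the pose at the moment of the call.
- robot.close_job(): hands the job in; it is judged then, once.
The state is a dict: "time": time; "joint_positions": joint angles; "qvel": joint speeds; "joint_torque": joint torques, N m; "tool_pos": TCP position; "ee_rot": TCP orientation; "wrist_force": force on the tool from outside, world axes, zero at the start; "wrist_torque": the same for the moment, N m; "width": finger opening in m; "finger_force": force on a finger pad.
Only numpy, scipy, OpenCV 4.12 (cv2) and the standard library are available. Lean on these libraries where they do the work, as an engineer would, in place of code of your own. Each camera call takes 0.05 s, during which the arm holds its last target. There are 200 camera calls.

TASK

The six-sided specimen holder lies on the viewing stage half out from under the bench magnifier. Roll it over its edges in under the magnifier one flat at a time, letting it come to rest on each flat, until it lies with its yellow face up underneath the lens and about square to the stage. Do not lift it clear of the stage, do not bump the magnifier, and leave the dish, jar and forceps alone.

Things in the scene. Friction and masses are not known exactly. Their poses are not given: they have to be found in the camera images.
- holder: Off-white hexagonal plastic bar, 50 mm across flats (flats 28.9 wide), 140 mm long, about 0.3 kg. Origin at its centre, y along its length, z out of the yellow face (yellow strip, dark dots). Opposite face has a blue strip, the other four pale grey dots. Yellow and blue tabs on the ends sit next to those faces. It tips rather than slides on the stage when an edge is lifted.
- stage: Fixed grey board, 300 mm (x) by 240 mm (y), 8 mm thick; origin at the centre of its underside. Its +x points roughly to the robot's right. At the start the holder lies on it along y, about 58 mm before the lens centre (on the -x side), yellow face pointing to -x and down: two rolls towards +x, about 29 mm each, bring yellow up under the lens.
- magnifier: Fixed bench magnifier, origin and axes as the stage's. White level lens head, 110 mm along x, 170 mm along y, centred over the stage, underside 158 mm and top 180 mm above the table. Held by a bar at head height from a 16 mm steel post, 44 mm foot, at x 125, y 95 mm. Nothing else stands between stage and head.
- lens (a point): The centre of the underside of the lens head, 150 mm above the stage; the axes are those of the stage.
- dish: Glass dish, 100 mm across, 18 mm high, loose on the table beyond the stage's +x edge; origin at the centre of its underside.
- jar: Amber glass jar with a white lid, 56 mm across, 75 mm high, loose on the table beyond the stage's +x edge; origin at the centre of its underside.
- forceps: Dark steel forceps, 140 mm long, about 20 mm wide, 8 mm high, lying loose on the table along the stage's -y edge (the robot's side); origin at the middle of the underside, x along the length.
Not all that is in view belongs to the job. There is more than one size of the holder; the one meant has the size given above.

How it is judged:
On the way:
1. the holder has been rolled one flat and rests there, the yellow face now one flat short of the top (angle between holder's own z axis and vertical between 0.92 and 1.17 rad and angular speed of holder below 0.15 rad/s and linear speed of holder below 0.02 m/s), for 0.2 s.
At the end, for the whole second after the job is handed in: The holder lies at rest, flat on the stage, yellow face up (within 7 degrees), its centre within 35 mm horizontally of the lens centre and its length within 17 degrees of the stage's y axis (angle between holder's own z axis and vertical below 0.12 rad and horizontal distance between holder and lens below 0.035 m and angle between the y axis of holder and the y axis of stage, either way round below 0.3 rad and height (world z) of holder below 0.038 m and linear speed of holder below 0.01 m/s); the robot touches nothing.
It fails at once if the holder is lifted clear of the stage (its centre more than 60 mm above the table; lying it is at 33 mm, on edge at 37 mm) (height (world z) of holder above 0.06 m).
It fails at once if the magnifier is bumped (more than 3 N) (contact force between anything else and magnifier above 3 N).
It fails at once if the dish, jar or forceps is moved more than 20 mm (distance of any of dish, jar, forceps from where it was at the start of the episode above 0.02 m).
It also fails if it takes over 45 s, if anything falls off the work surface, if the arm or the gripper's body presses on something with over 40 N, if the wrist force passes 120 N, or if a joint passes its speed limit or range.

## Working session

There is one attempt and no reset: what is moved stays moved. The work goes in short steps, Python scripts to look and compute and a tool call to move; the robot and the scene stay as the last step left them, time stands still between calls to the robot, and variables do not carry over. Pictures are saved under pics/ and viewed, at most 10 in all, crops included, and the job is handed in when it is done.

Besides the shell and the picture viewer there is one more tool, called after ">>>" as name(argument=value, ...) on one line, values as JSON. carry_out: Moves the arm, as the interface text tells. Its arguments: {"type":"object","properties":{"increments":{"type":"array","items":{"type":"array"}}},"required":["increments"]}

```bash
mkdir -p pics; ls; cat > h.py <<'E'
import numpy as np, cv2
from bench import robot
def ray(name,u,v,c=None):
    c=c or robot.get_calibration(name); f=200/np.tan(np.radians(c["vfov"]/2))
    d=np.array([(u-c["cx"])/f,(v-c["cy"])/f]); s=d.copy()
    for _ in range(20): s=d/(1+c["k1"]*(s@s))
    T=np.array(c["T"]); return T[:3,3],T[:3,:3]@np.array([s[0],s[1],1])
def onz(name,u,v,z,c=None):
    o,d=ray(name,u,v,c); return o+d*(z-o[2])/d[2]
def proj(name,p,c=None):
    c=c or robot.get_calibration(name); f=200/np.tan(np.radians(c["vfov"]/2))
    T=np.array(c["T"]); q=T[:3,:3].T@(np.array(p)-T[:3,3]); s=q[:2]/q[2]; s=s*(1+c["k1"]*(s@s))
    return s*f+[c["cx"],c["cy"]]
E
python3 - <<'E'
from h import *
for n in("scene","side"):
    im=robot.snapshot(n); cv2.imwrite(f"pics/{n}0.png",im)
    c=robot.get_calibration(n); print(n,c["vfov"],c["k1"],np.round(c["T"],3).tolist())
print(robot.get_obs())
E
```

```text
pics
scene 47.71421484627679 -0.06818815604439186 [[-0.832, 0.526, -0.179, 0.758], [0.555, 0.785, -0.274, 0.34], [-0.004, -0.327, -0.945, 1.141], [0.0, 0.0, 0.0, 1.0]]
side 44.41972512910336 0.013849634124892351 [[-0.832, -0.32, 0.453, 0.109], [-0.555, 0.509, -0.658, 0.679], [-0.02, -0.799, -0.601, 0.728], [0.0, 0.0, 0.0, 1.0]]
{'time': 0.1, 'joint_positions': array([-1.03108011e-01,  8.78950736e-02,  1.37204206e+00, -1.19863232e-05,
        1.68360526e+00, -1.03086963e-01]), 'qvel': array([-0.00043008, -0.00308181, -0.00357059,  0.00027007, -0.00068834,
        0.00145816]), 'joint_torque': array([ 2.25695316e-03, -3.41256917e+01, -3.03301656e+01,  7.19034858e-02,
        3.05556308e-02, -9.49158243e-05]), 'tool_pos': array([5.49552397e-01, 3.32596803e-05, 2.18444529e-01]), 'ee_rot': array([-3.13965203e+00, -1.88787711e-04,  1.57077376e+00]), 'wrist_force': array([-0.7988202 ,  0.11257029, -0.13531603]), 'wrist_torque': array([ 0.03548964, -0.00753475, -0.003862  ]), 'finger_force': 0.0, 'width': 0.09414057556163684}
```

View pics/scene0.png

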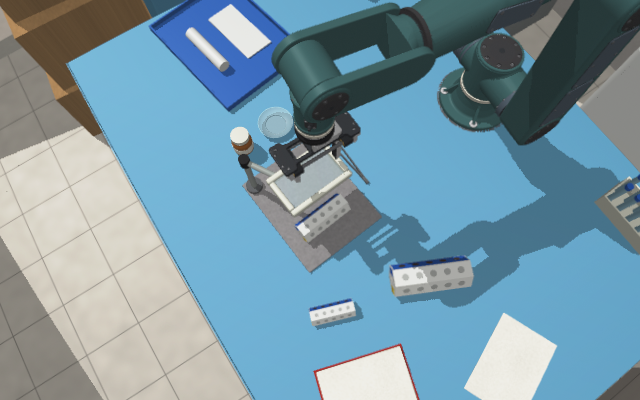

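View pics/side0.png

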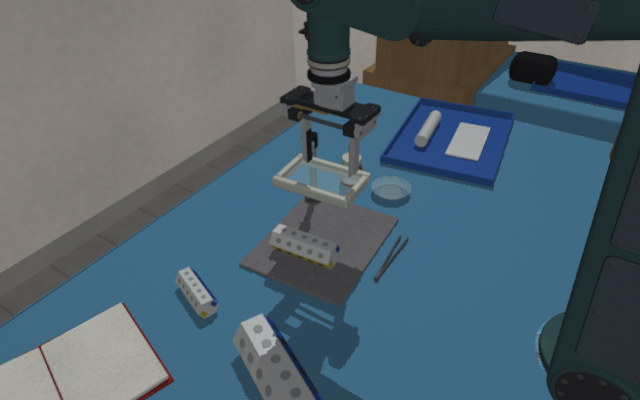

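The scene view shows the target holder on the stage at about (323,216), left of the lens head (310,188). A smaller holder is at (332,313) and a larger one at (430,277). In the side view the target is at (303,246) and the small one at (197,292). The tool stays vertical and the gripper body can't go under the head, so I'll measure closely.

```bash
python3 - <<'E'
from h import *
a=cv2.imread("pics/scene0.png"); b=cv2.imread("pics/side0.png")
A=cv2.resize(a[120:330,225:385],None,fx=2.8,fy=2.8,interpolation=cv2.INTER_CUBIC)
B=cv2.resize(b[190:330,165:415],None,fx=3.2,fy=3.2,interpolation=cv2.INTER_CUBIC)
cv2.imwrite("pics/a1.png",A);cv2.imwrite("pics/b1.png",B)
E
```

```text
(no output)
```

View pics/a1.png

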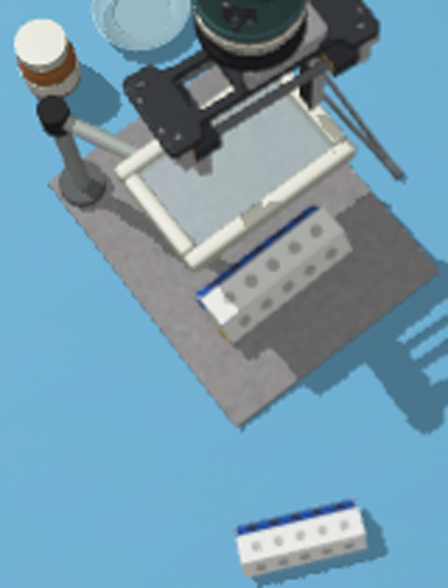

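View pics/b1.png

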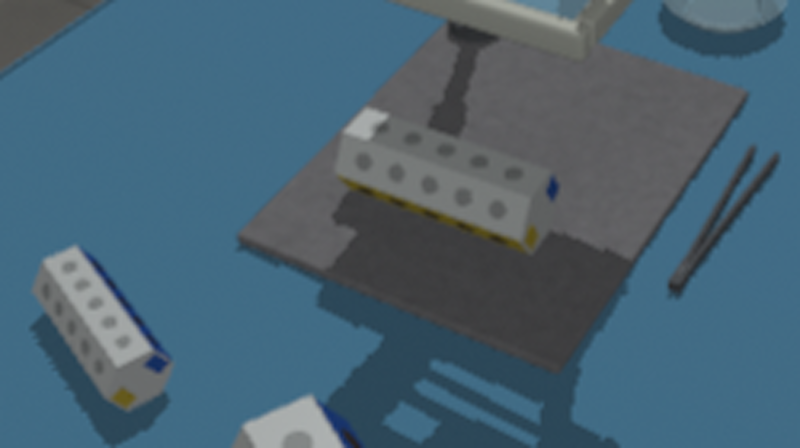

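```bash
python3 - <<'E'
from h import *
S=lambda x,y:(225+x/2.8,120+y/2.8); D=lambda x,y:(165+x/3.2,190+y/3.2)
def P(n,pts,z):
    for p in pts:
        q=(S if n=="scene" else D)(*p); print(n,p,np.round(onz(n,*q,z)*1000,1))
P("scene",[(50,187),(240,428),(438,270)],.008)
P("side",[(240,238),(560,370),(747,95)],.008)
print("target top"); P("scene",[(203,300),(318,210)],.058); P("side",[(342,135),(530,190)],.058)
print("target low edge side, z8"); P("side",[(342,182),(530,250)],.008)
print("small z30"); P("scene",[(237,540),(353,508),(240,552),(362,524)],.03)
P("side",[(40,262),(75,247),(165,350),(120,362)],.03)
P("side",[(124,408)],.0)
print("head z.18"); P("scene",[(118,170),(190,262),(352,150)],.18)
# big roller in tray, full-res pixels
for p in [(190,33),(225,67)]: print("roller",onz("scene",*p,.03))
for p in [(392,265),(470,260),(395,297),(473,287)]: print("big",onz("scene",*p,.06))
E
```

```text
scene (50, 187) [ 698.5 -135.     8. ]
scene (240, 428) [674.  159.6   8. ]
scene (438, 270) [438.8 138.7   8. ]
side (240, 238) [669.6 159.7   8. ]
side (560, 370) [434.2 142.1   8. ]
side (747, 95) [ 455.9 -151.1    8. ]
target top
scene (203, 300) [642.4  54.1  58. ]
scene (318, 210) [509.8  40.9  58. ]
side (342, 135) [637.7  85.9  58. ]
side (530, 190) [504.5  64.6  58. ]
target low edge side, z8
side (342, 182) [646.6  80.7   8. ]
side (530, 250) [503.3  66.9   8. ]
small z30
scene (237, 540) [730.9 242.5  30. ]
scene (353, 508) [632.7 275.5  30. ]
scene (240, 552) [734.3 252.4  30. ]
scene (362, 524) [634. 291.  30.]
side (40, 262) [744.5 259.4  30. ]
side (75, 247) [735.6 238.   30. ]
side (165, 350) [627.7 270.8  30. ]
side (120, 362) [643.6 291.8  30. ]
side (124, 408) [639.2 299.7   0. ]
head z.18
scene (118, 170) [653.7 -44.6 180. ]
scene (190, 262) [647.1  54.3 180. ]
scene (352, 150) [485.   47.1 180. ]
roller [ 0.58213436 -0.64828536  0.03      ]
roller [ 0.55419637 -0.4792841   0.03      ]
big [0.50443458 0.26125265 0.06      ]
big [0.33907507 0.35812161 0.06      ]
big [0.54398996 0.32679765 0.06      ]
big [0.37487645 0.41297272 0.06      ]
```

The small bar measures about 104 mm long and 37 mm across flats, so it isn't the target. The vertical tool can't reach under the head: the body stops the fingers around stage x = -87. I'll grip the small bar by its near end and use it as a push stick. First I'll move above that end and look.

>>> carry_out(increments=[[0,[46,17,0],0],[0,[46,17,0],0],[0,[46,17,0],0],[0,[46,17,0],0],[0,[46,17,0],0],[0,[46,16,0],0],[0,[0,0,0],-8],[0,[0,0,0],-8]])

```text
time: 0.9
tool_pos: [0.6507, 0.278, 0.2167]
ee_rot: [-3.138, 0.0, 1.859]
wrist_force: [0.1, -0.6, 0.1]
width: 0.0938
finger_force: 0.0
```

>>> carry_out(increments=[[0,[0,0,0],-8],[0,[0,0,0],-8],[0,[0,0,0],-8],[0,[0,0,0],-8],[0,[0,0,0],-8],[0,[0,0,0],-8],[0,[0,0,0],-8],[0,[0,0,0],0]])

```text
time: 1.7
tool_pos: [0.6508, 0.2759, 0.2186]
ee_rot: [-3.141, -0.001, 2.827]
wrist_force: [-0.7, 0.8, -0.3]
width: 0.0941
finger_force: 0.0
```

```bash
python3 - <<'E'
from h import *
o=robot.get_obs(); print(o["time"],o["tool_pos"],o["ee_rot"],o["joint_positions"])
c=robot.get_calibration("wrist"); im=robot.snapshot("wrist"); cv2.imwrite("pics/w1.png",im)
import pickle; pickle.dump(c,open("w1.pkl","wb")); print(np.round(c["T"],3))
E
```

```text
1.7 [0.65079513 0.27589258 0.21859598] [-3.14067484e+00 -1.14826019e-03  2.82710803e+00] [ 3.20834438e-01  4.49866349e-01  9.25438151e-01 -5.84445076e-05
  1.76775703e+00 -9.35489191e-01]
[[ 0.31   0.916  0.254  0.577]
 [ 0.951 -0.298 -0.084  0.3  ]
 [-0.002  0.268 -0.963  0.383]
 [ 0.     0.     0.     1.   ]]
```

View pics/w1.png

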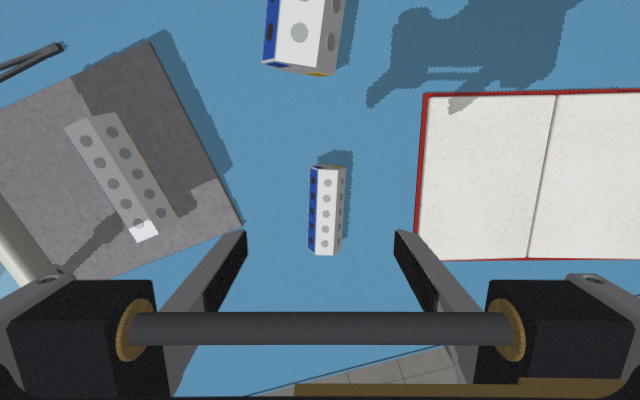

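The wrist view shows the small bar at columns 309-347, with its near end at row 166 and far end at row 255. The target's top face runs from (80,122) to (145,235), and stage corners are at (150,40) and (243,228).

```bash
python3 - <<'E'
from h import *; import pickle
c=pickle.load(open("w1.pkl","rb"))
for z,ps in((.037,[(318,166),(336,166),(316,255),(333,255)]),(.008,[(150,40),(243,228)]),(.058,[(65,128),(90,118),(136,243),(158,234)])):
    for p in ps: print(z,p,np.round(onz("wrist",*p,z,c)*1000,1))
E
```

```text
0.037 (318, 166) [628.5 280.2  37. ]
0.037 (336, 166) [634.9 299.9  37. ]
0.037 (316, 255) [734.3 243.   37. ]
0.037 (333, 255) [740.8 263.2  37. ]
0.008 (150, 40) [441.1 144.5   8. ]
0.008 (243, 228) [680.6 158.6   8. ]
0.058 (65, 128) [507.1  44.5  58. ]
0.058 (90, 118) [505.9  73.8  58. ]
0.058 (136, 243) [645.7  53.5  58. ]
0.058 (158, 234) [643.4  82.4  58. ]
```

>>> carry_out(increments=[[0,[8.5,7,0],1.3],[0,[0,0,45],0],[0,[0,0,45],0],[0,[0,0,45],0],[0,[0,0,40],0],[0,[0,0,23],0],[0,[0,0,0],0],[120,[0,0,0],0]])

```text
time: 2.55
tool_pos: [0.6449, 0.2852, 0.0211]
ee_rot: [-3.141, -0.001, 2.803]
wrist_force: [0.3, -0.3, -1.3]
width: 0.0888
finger_force: 0.0
```

>>> carry_out(increments=[[180,[0,0,0],0],[255,[0,0,0],0],[255,[0,0,0],0],[255,[0,0,0],0],[255,[0,0,0],0]])

```text
time: 3.05
tool_pos: [0.6452, 0.2853, 0.0217]
ee_rot: [3.141, 0.0, 2.805]
wrist_force: [0.3, -0.0, -0.5]
width: 0.0494
finger_force: 0.0
```

>>> carry_out(increments=[[255,[0,0,0],0],[255,[0,0,0],0],[255,[0,0,0],0],[255,[0,0,0],0],[255,[0,0,-15],0],[255,[0,0,-30],0],[255,[0,0,-45],0],[255,[0,0,0],0]])

```text
time: 3.85
tool_pos: [0.6492, 0.2866, 0.1214]
ee_rot: [3.132, 0.012, 2.805]
wrist_force: [0.3, -0.2, 0.2]
width: 0.0428
finger_force: 30.0
```

```bash
python3 - <<'E'
from h import *
o=robot.get_obs(); print(o["time"],o["tool_pos"],o["ee_rot"],o["width"],o["finger_force"])
import pickle
c=robot.get_calibration("wrist"); im=robot.snapshot("wrist"); pickle.dump(c,open("w2.pkl","wb"))
s=robot.snapshot("side"); cv2.imwrite("pics/s2.png",s)
cv2.imwrite("pics/w2.png",np.hstack([im[80:330,220:480],cv2.resize(s[100:350,80:340],None,fx=1,fy=1)]))
E
```

```text
3.85 [0.64917698 0.28657234 0.12143654] [3.13208283 0.01235017 2.80454553] 0.042839017796602326 29.99238409101963
```

View pics/w2.png

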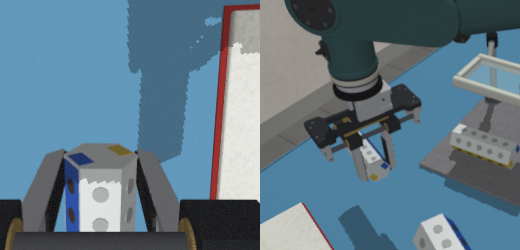

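The bar is held across its corners (42.8 mm) and level, with the side view agreeing. Next I'll turn it to point along the stage's +x and move beside the holder at a safe height.

>>> carry_out(increments=[[255,[0,0,0],8.3],[255,[0,0,0],8.3],[255,[0,0,0],8.3],[255,[0,0,0],8.3],[255,[0,0,0],8.3],[255,[0,0,0],8.3],[255,[0,0,0],8.3],[255,[0,0,0],8.3]])

```text
time: 4.75
tool_pos: [0.6437, 0.2847, 0.1084]
ee_rot: [-3.137, 0.001, 1.64]
wrist_force: [-0.5, 0.7, -1.7]
width: 0.0426
finger_force: 30.0
```

>>> carry_out(increments=[[255,[-25,-29,0],0],[255,[-25,-30,0],0],[255,[-28,-30,0],0],[255,[0,0,0],0]])

```text
time: 5.15
tool_pos: [0.5562, 0.1971, 0.1071]
ee_rot: [-3.13, 0.003, 1.644]
wrist_force: [0.3, -0.1, -2.0]
width: 0.0424
finger_force: 30.0
```

```bash
python3 - <<'E'
from h import *
o=robot.get_obs(); print(o["time"],o["tool_pos"],o["ee_rot"],o["width"],o["finger_force"],o["wrist_force"])
im=robot.snapshot("scene"); s=robot.snapshot("side")
cv2.imwrite("pics/sc3.png",im); cv2.imwrite("pics/sd3.png",s)
a=cv2.resize(im[150:290,230:400],None,fx=2.35,fy=2.35,interpolation=cv2.INTER_CUBIC)
b=cv2.resize(s[150:290,200:370],None,fx=2.35,fy=2.35,interpolation=cv2.INTER_CUBIC)
cv2.imwrite("pics/c3.png",np.hstack([a,b])); print(a.shape)
E
```

```text
5.15 [0.55616519 0.19710693 0.10710363] [-3.13042836  0.00332943  1.64350352] 0.04242624055396147 29.99225825071335 [ 0.31151117 -0.10426188 -1.96585375]
(329, 400, 3)
```

View pics/c3.png

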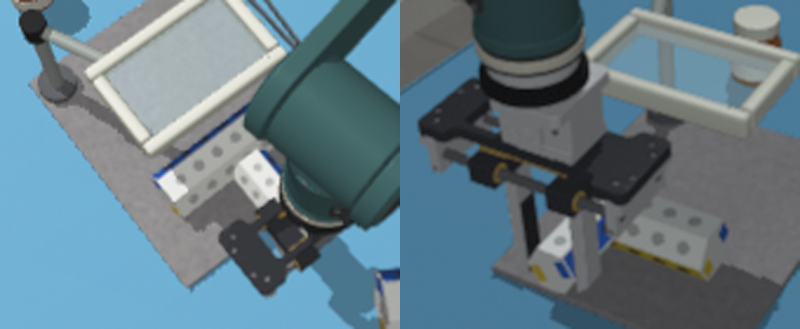

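Left crop (scene): the bar tip is near (237,165)-(258,148), short of the holder, and the head corners are at (88,75), (150,150) and (282,55). Right crop (side): the bar sits level in the jaws.

```bash
python3 - <<'E'
from h import *
S=lambda x,y:(230+x/2.35,150+y/2.35)
for z,ps in((.18,[(88,75),(150,150),(284,55)]),(.1225,[(237,165),(258,148)]),(.058,[(155,183),(155+22,207)]),(.008,[(32,80),(190,290)])):
    for p in ps: print(z,p,np.round(onz("scene",*S(*p),z)*1000,1))
E
```

```text
0.18 (88, 75) [654.6 -41.7 180. ]
0.18 (150, 150) [645.6  56.  180. ]
0.18 (284, 55) [484.5  47.  180. ]
0.1225 (237, 165) [575.1 100.5 122.5]
0.1225 (258, 148) [547.6  97.5 122.5]
0.058 (155, 183) [646.6  53.6  58. ]
0.058 (177, 207) [641.5  88.3  58. ]
0.008 (32, 80) [ 692.8 -140.7    8. ]
0.008 (190, 290) [674.5 161.    8. ]
```

>>> carry_out(increments=[[255,[0,12,15],0],[255,[0,0,17],0],[255,[-8,0,0],0],[255,[-6,0,0],0],[255,[0,0,0],0]])

```text
time: 5.75
tool_pos: [0.5762, 0.1872, 0.0803]
ee_rot: [3.14, 0.0, 1.645]
wrist_force: [0.4, 0.3, -1.8]
width: 0.0427
finger_force: 30.0
```

```bash
cat > snap.py <<'E'
import sys; from h import *
o=robot.get_obs(); print(o["time"],o["tool_pos"],o["ee_rot"],o["width"],o["wrist_force"])
im=robot.snapshot("scene"); s=robot.snapshot("side")
a=cv2.resize(im[150:290,230:400],None,fx=2.35,fy=2.35,interpolation=cv2.INTER_CUBIC)
b=cv2.resize(s[150:290,200:370],None,fx=2.35,fy=2.35,interpolation=cv2.INTER_CUBIC)
cv2.imwrite(f"pics/{sys.argv[1]}.png",np.hstack([a,b])); cv2.imwrite(f"pics/{sys.argv[1]}_sc.png",im); cv2.imwrite(f"pics/{sys.argv[1]}_sd.png",s)
E
python3 - <<'E'
from h import *
o=robot.get_obs(); print(o["tool_pos"],o["wrist_force"],o["time"])
E
```

```text
[0.57618349 0.18716321 0.08029238] [ 0.39144807  0.2673713  -1.82585604] 5.75
```

>>> carry_out(increments=[[255,[0,-7,6],0],[255,[-4,0,0],0],[255,[0,0,0],0],[255,[0,0,0],0]])

```text
time: 6.15
tool_pos: [0.5686, 0.1832, 0.0739]
ee_rot: [3.141, -0.0, 1.646]
wrist_force: [0.4, 0.4, -2.0]
width: 0.0428
finger_force: 30.0
```

>>> carry_out(increments=[[255,[-3.5,0,-1],0],[255,[-3.5,0,-2.5],0],[255,[-3.5,0,-2.2],0],[255,[-3.6,0,-1.8],0],[255,[-3.6,0,-1.4],0],[255,[-3.7,0,-1.2],0],[255,[-3.8,0,-1],0],[255,[0,0,0],0]])

```text
time: 6.95
tool_pos: [0.5707, 0.1575, 0.0849]
ee_rot: [3.141, 0.0, 1.645]
wrist_force: [-0.1, 0.2, -1.0]
width: 0.0431
finger_force: 30.0
```

```bash
python3 snap.py c4
```

```text
6.95 [0.57065663 0.15747119 0.08485972] [3.14108670e+00 3.14039960e-04 1.64516037e+00] 0.043129363428616604 [-0.1225912   0.22401417 -0.96518034]
```

View pics/c4.png

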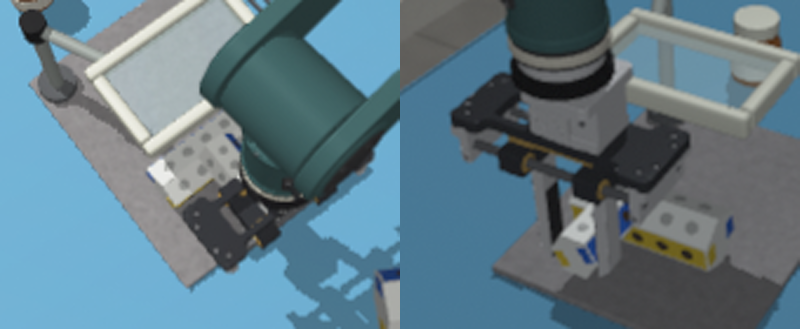

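The side view shows the yellow face now near vertical, so the holder is tipping about its +x edge and close to balance. I'll continue.

>>> carry_out(increments=[[255,[-4,0,-0.6],0],[255,[-4,0,-0.3],0],[255,[-4,0,0],0],[255,[-4,0,0],0],[255,[0,0,0],0],[255,[0,0,0],0]])

```text
time: 7.65
tool_pos: [0.5715, 0.142, 0.0854]
ee_rot: [-3.141, -0.0, 1.645]
wrist_force: [-0.5, 0.3, -1.7]
width: 0.0425
finger_force: 30.0
```

```bash
python3 snap.py c5; python3 - <<'E'
from h import *
im=cv2.imread("pics/c5_sd.png"); h=cv2.cvtColor(im,cv2.COLOR_BGR2HSV)
m=cv2.inRange(h,(20,110,70),(35,255,255))
n,l,s,c=cv2.connectedComponentsWithStats(m)
for i in range(1,n):
    if s[i,4]>8: print(s[i],np.round(c[i],1))
E
```

```text
7.65 [0.57153583 0.14198791 0.08536889] [-3.14133193e+00 -1.10677009e-04  1.64543993e+00] 0.042489081055664235 [-0.52410974  0.33339866 -1.73341155]
[252 203  11   5  22] [257.3 205.3]
[257 210   4   8  11] [258.3 213.8]
[289 221   5   8  10] [290.5 224. ]
[279 229   5   6  25] [280.7 231.4]
[303 235  33  18 275] [320.6 243.4]
[336 244   3   9  11] [337.2 248.2]
[270 252   6   6  18] [272.7 254.1]
```

>>> carry_out(increments=[[255,[10,0,0],0],[255,[30,0,0],0],[255,[40,0,0],0],[255,[40,0,0],0],[255,[0,0,0],0]])

```text
time: 8.25
tool_pos: [0.5614, 0.2675, 0.0855]
ee_rot: [3.141, -0.003, 1.652]
wrist_force: [0.5, -0.7, -1.0]
width: 0.0425
finger_force: 30.0
```

```bash
python3 snap.py c6
```

```text
8.25 [0.5613891  0.26747043 0.08546614] [ 3.14145621e+00 -3.06804068e-03  1.65174428e+00] 0.04253860981723189 [ 0.49072681 -0.7194977  -0.96212232]
```

View pics/c6.png

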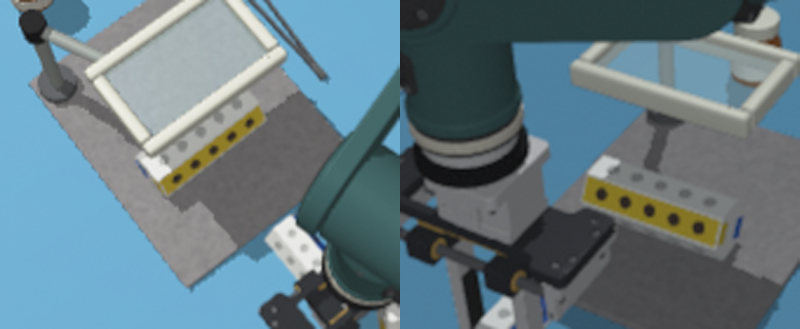

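One roll is done: the yellow face now looks up to the -x side in both views and the holder is at rest. I'll triangulate the centre of the yellow strip.

```bash
cat > tri.py <<'E'
import sys; from h import *
from scipy.optimize import least_squares
def yel(n,t):
    im=cv2.imread(f"pics/{t}_{n}.png"); h=cv2.cvtColor(im,cv2.COLOR_BGR2HSV)
    m=cv2.inRange(h,(18,110,70),(36,255,255)); m[:, :200]=0
    m=cv2.morphologyEx(m,cv2.MORPH_CLOSE,np.ones((7,7)))
    c=max((k for k in cv2.findContours(m,0,2)[0] if cv2.boundingRect(k)[1]>(150) and cv2.boundingRect(k)[1]<260),key=cv2.contourArea)
    r=cv2.minAreaRect(c); b=cv2.boxPoints(r); 
    e=sorted([(np.linalg.norm(b[i]-b[(i+1)%4]),i) for i in range(4)])[:2]
    ends=sorted([tuple((b[i]+b[(i+1)%4])/2) for _,i in e]); print(n,r,cv2.contourArea(c)); return [ends[0],r[0],ends[1]]
A=yel("sc",sys.argv[1]); B=yel("sd",sys.argv[1])
# leftmost end in both views is the far (+x world) end
for a,b in zip(A,B):
    (o1,d1),(o2,d2)=ray("scene",*a),ray("side",*b)
    M=np.c_[d1,-d2]; t,*_=np.linalg.lstsq(M,o2-o1,rcond=None); p,q=o1+d1*t[0],o2+d2*t[1]
    print(np.round((p+q)/2*1000,1),"gap",round(np.linalg.norm(p-q)*1000,1))
E
python3 tri.py c6
```

```text
sc ((319.615234375, 213.94979858398438), (6.523904800415039, 54.203285217285156), 52.4314079284668) 300.0
sd ((308.0107116699219, 239.88613891601562), (62.070953369140625, 10.65024471282959), 19.440034866333008) 577.0
[643.6  57.3  41.7] gap 1.6
[573.3  49.3  38.4] gap 4.0
[503.   43.8  39.5] gap 2.8
```

>>> carry_out(increments=[[255,[-35,0,3],0],[255,[-35,0,4],0],[255,[-30,0,4],0],[255,[-12,0,0],0],[255,[0,0,0],0],[255,[0,0,0],0],[255,[0,0,0],0]])

```text
time: 9.05
tool_pos: [0.5711, 0.1512, 0.0748]
ee_rot: [3.141, -0.0, 1.647]
wrist_force: [0.5, -0.2, -1.3]
width: 0.0426
finger_force: 30.0
```

>>> carry_out(increments=[[255,[-3.5,0,0],0],[255,[-3.5,0,-2.5],0],[255,[-3.5,0,-2.2],0],[255,[-3.6,0,-1.8],0],[255,[-3.6,0,-1.4],0],[255,[-3.7,0,-1.2],0],[255,[-3.8,0,-1],0],[255,[0,0,0],0]])

```text
time: 9.85
tool_pos: [0.573, 0.1243, 0.0847]
ee_rot: [3.142, 0.0, 1.645]
wrist_force: [0.3, 0.9, -1.1]
width: 0.0427
finger_force: 30.0
```

>>> carry_out(increments=[[255,[-4,0,-0.6],0],[255,[-4,0,-0.3],0],[255,[-4,0,0],0],[255,[-4,0,0],0],[255,[0,0,0],0],[255,[0,0,0],0]])

```text
time: 10.45
tool_pos: [0.5741, 0.1089, 0.0855]
ee_rot: [3.142, -0.0, 1.646]
wrist_force: [0.2, -0.4, -2.1]
width: 0.043
finger_force: 30.0
```

Now I'll retract the bar the same way and check.

>>> carry_out(increments=[[255,[10,0,0],0],[255,[30,0,0],0],[255,[40,0,0],0],[255,[40,0,0],0],[255,[40,0,0],0],[255,[0,0,0],0]])

```text
time: 11.05
tool_pos: [0.5607, 0.2745, 0.0854]
ee_rot: [3.141, -0.003, 1.652]
wrist_force: [0.5, -0.6, -1.6]
width: 0.0428
finger_force: 30.0
```

```bash
python3 snap.py c7; python3 tri.py c7
```

```text
11.05 [0.56072808 0.27446832 0.08543636] [ 3.14148466e+00 -3.01760592e-03  1.65217600e+00] 0.04282771991492943 [ 0.49641959 -0.64582901 -1.60692771]
sc ((287.75, 212.25001525878906), (8.485280990600586, 2.1213202476501465), 45.0) 15.5
sd ((318.8013916015625, 221.36300659179688), (60.97844314575195, 9.01216983795166), 20.556041717529297) 366.5
[646.7   1.1  58.4] gap 9.3
[620.8 -27.1   4.9] gap 46.3
[590.8 -51.  -42.6] gap 105.9
```

View pics/c7.png

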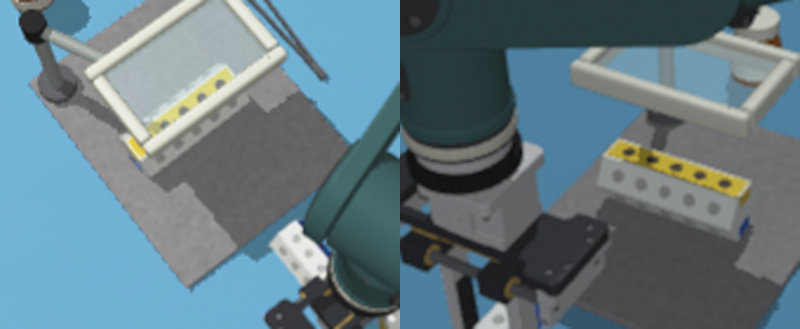

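Yellow is up under the lens, with the strip centred near (318.8,221.4) in the side picture. I'll check the position on the plane z = 0.058.

```bash
python3 - <<'E'
from h import *
p=onz("side",318.8,221.4,.058); print(np.round(p*1000,1))
a=np.radians(20.556); L=29
e=[onz("side",318.8+k*L*np.cos(a),221.4+k*L*np.sin(a),.058) for k in(-1,1)]; d=e[0]-e[1]; print(np.degrees(np.arctan2(d[1],d[0])))
q=p[:2]-[.568,.002]; print(np.round([q@[.07,-.9976],q@[.9976,.07]],4))
E
```

```text
[573.9   3.2  58. ]
1.9913447737417167
[-0.0008  0.006 ]
```

The holder is within about 6 mm of the lens and about square. I'll set the small bar down on free table near where it was, release it and rise.

>>> carry_out(increments=[[255,[5,35,0],0],[255,[5,35,0],0],[255,[0,28,0],0],[255,[0,0,25],0],[255,[0,0,25],0],[255,[0,0,10],0],[255,[0,0,0],0],[255,[0,0,0],0]])

```text
time: 11.95
tool_pos: [0.6596, 0.2856, 0.0265]
ee_rot: [3.14, -0.0, 1.645]
wrist_force: [0.4, -0.1, -1.2]
width: 0.043
finger_force: 30.0
```

>>> carry_out(increments=[[255,[0,0,3.5],0],[255,[0,0,0],0],[160,[0,0,0],0],[60,[0,0,0],0],[0,[0,0,0],0],[0,[0,0,0],0],[0,[0,0,0],0],[0,[0,0,0],0]])

```text
time: 12.75
tool_pos: [0.6592, 0.286, 0.0222]
ee_rot: [3.141, -0.0, 1.646]
wrist_force: [-0.6, 0.9, -0.3]
width: 0.0794
finger_force: 0.0
```

>>> carry_out(increments=[[0,[0,0,-15],0],[0,[0,0,-40],0],[0,[0,0,-45],0],[0,[0,0,-45],0],[0,[0,0,0],0],[0,[0,0,0],0]])

```text
time: 13.35
tool_pos: [0.6602, 0.2863, 0.1708]
ee_rot: [3.136, -0.001, 1.646]
wrist_force: [-0.0, -0.2, -0.8]
width: 0.0938
finger_force: 0.0
```

```bash
python3 snap.py c8; python3 tri.py c8 | grep sd; python3 -c "
from h import *
print(robot.close_job())"
```

```text
13.35 [0.66017462 0.28629573 0.17082955] [ 3.13566353e+00 -1.49489498e-03  1.64584136e+00] 0.09376213940664166 [-0.01496282 -0.17312321 -0.83232348]
sd ((318.8013916015625, 221.36300659179688), (60.97844314575195, 9.01216983795166), 20.556041717529297) 366.5
the job is handed in; nothing more can be done
None
```

The job is handed in at about 13 s of the 45 s: the holder was rolled two flats, resting after each, and lies yellow face up about 6 mm from the lens centre and about square to the stage; I pushed it with the spare small bar, because the gripper body could not go under the head, and set that bar back on the table; the verdict was not shown.

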